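# Refit and lock the glasswasher's filter

### The job

The glasswasher's tank strainer deck stands on the bench after cleaning: put its cylindrical fine filter back into the well in the deck. Feel or see its two lugs into line with the slots of the collar, push it down against the sprung seal without forcing it (a firm hand, always under 50 N), and twist it clockwise until its lugs latch and it stays down, flush with the collar; then let go. Leave everything else where it stands.

Things in the scene. Friction and masses are not known exactly. Their poses are not given: they have to be found in the camera images.
- filter_mid (a point): Centre of the loose fine filter (98 mm high, about 0.25 kg, upright on the bench), on its axis, z up. Steel mesh barrel 74 mm in diameter with a tapered foot (62 mm), then a black plastic head 78 mm in diameter, 46 to 62 mm up, with two opposite lugs on its sides along the filter's +x and -x. Half a turn makes no difference.
- filter_grip (a point): Point on the filter's axis, 35 mm above its centre, where to grasp it: in the upright flat wing grip on the head, 12 mm thick (along y), 50 mm long (along x, in line with the lugs), from 62 to 98 mm above the filter's foot. This point is 22 mm above the top of the head and 14 mm below the top of the wing. Take it from above.
- filter_lug (a point): Outer end of one of the two lugs, 47 mm from the filter's axis along +x, 6 mm above the filter's centre; the other lies opposite. Each lug is 12 mm wide and 6 mm high, standing 8 mm out from the head.
- deck: Stainless strainer deck of the wash tank, a slotted sheet on skirts, 380 mm (x) by 340 mm (y), top 90 mm above the bench; it stands fast. Origin under its centre at bench level. A wash-arm spindle (22 mm across, top 132 mm above the bench) stands at its centre; the filter well with its grey collar is at x = -85, y = +50 mm.
- well (a point): Centre of the collar's top face, 96 mm above the bench; axes as the deck's. Collar: grey ring 144 mm across, bore 82 mm, two opposite slots 16.8 mm wide for the lugs (2.4 mm spare each side). The collar is clamped turned up to 20 degrees either way from the deck's x axis: the slots' direction is NOT in these readings; find it by sight, or by feel, turning the lugs on the collar under a light push.
- well_seat (a point): Point in the well's axis, 39 mm above the bench: top of the sprung seal, which the filter's foot meets when its lugs have dropped into the slots. Filter centre, measured from the collar's top face: lugs lying on the collar -3 mm; dropped in the slots -8 mm. The seal pushes up with 4 N at first, then 1 N more per mm; it is solid after 11 mm (filter centre -19 mm).
- well_latch (a point): Same point as the well, for the latch: with the filter centre pushed down to -17 mm or lower (some 11 N by hand) the lugs clear the lip and it turns, only clockwise seen from above, 40 degrees from mid-slot to the latch pockets; a stop lies 3 degrees beyond. Let up there, it rises to -14 mm and stays, head flush with the collar. Let up earlier it stays at -17 mm, not latched, or springs back to -8 mm.
- basket: Coarse scrap basket, an open steel pot of 92 mm diameter, 75 mm high, with a wire bail to 108 mm and no lugs; not needed. Origin under its centre.
- tumbler1: Glass tumbler standing upside down, 72 mm across, 130 mm high; leave it.
- tumbler2: Another such tumbler; leave it.
- rinse_aid: White rinse-aid bottle, 66 mm across, 190 mm high; leave it.
- tablets: White jar, 84 mm across, 100 mm high; leave it.
- brush: Cleaning brush lying on the bench, 200 mm long; leave it.
Not all that is in view belongs to the job. What is shaped like the part that bears filter_mid but blue or red is not meant.

How it is judged:
By the outcome, as a careful person would: the job done as asked, in the order asked, and still so for the second after the job is handed in, with the robot touching nothing.
It also fails if it takes over 69 s, if anything falls off the work surface, if the arm or the gripper's body presses on something with over 40 N, if the wrist force passes 120 N, or if a joint passes its speed limit or range.

### The arm

A 7-joint arm with a two-finger parallel gripper is mounted at the origin on the work surface. World frame = base frame: x ahead of the robot, y to its left, z up, the work surface at z = 0. Lengths are in m, angles in rad, forces in N, time in s.
With the tool pointing down it reaches from about 0.35 to 0.9 m from the base axis. Payload 7.2 kg.
Tool frame: the origin (TCP) lies on the centre line of the jaws, within the pads' length; the fingertips stand 11 mm ahead of it and the grasp point (between the pads) lies 8 mm behind it; x points along the fingers, z is the direction in which the jaws open and shut, and the axes are right-handed (so a half turn about x gives the same grasp; the last joint's range is limited). The gripper opens to 88 mm and grips with 3 to 60 N. Pads are 20 mm wide; open, the fingers measure 115 mm over their backs; the gripper's body (75 mm by 178 mm) begins 61 mm behind the grasp point.
Start: joints at [1.065, 0.411, -0.013, 1.596, 0.006, 1.134, -0.082], TCP at [0.265, -0.566, 0.234] pointing down, gripper open.
Joint ranges: [-2.95, 2.95], [-0.29, 1.99], [-1.47, 1.44], [0.14, 2.54], [-1.03, 4.17], [0.13, 1.85], [-2.86, 2.86]. Speed limits (rad/s): [2.39, 2.39, 3.01, 3.01, 3.14, 3.14, 3.14].

### API

Orientations are given as a unit quaternion [x, y, z, w].
In Python, from station import r gives the robot as it stands.
- The arm moves only by the tool drive_tool, never from a script. Its argument "targets" is a list of rows, each an object of numbers: "tx", "ty", "tz": the shift along the tool's x, y, z in mm; "ax", "ay", "az": the turn, a rotation vector about the tool's x, y, z in degrees; "hand": the finger opening in mm, from 0 to 87.8. In form: [{"tx": .., "ty": .., "tz": .., "ax": .., "ay": .., "az": .., "hand": ..}, ...]. A call has 1 to 10 rows; each row shifts and turns the commanded pose from where the row before left it, along the tool's axes as they then stand; what a row does not reach is not made up. A row lasts 1/10 s, in which the tool goes at most 50 mm and 8.59 degrees, less where a joint would pass 70% of its speed; a pose out of reach is approached as far as the arm can. A call is refused whole if a number of a shift passes 50 or a number of a turn 8.59, either way. A call with a gripper value outside its range is refused whole. The fingers move at their own pace and stop on an object; the grip force is fixed at half the most. Time passes only in rows, so rows that do not move let the fingers close. It gives the time, the measured TCP pose, the force and the opening at its end, in the units of the state.
- r.get_obs(): the state, without advancing time (a new reading comes with each control period).
- r.camera(name): name is "scene" or "top"; returns (picture, depth): 420x560x3 uint8, red, green, blue; 420x560 float32, m along the optical axis (not along the pixel's ray), 0 where there is no reading.
- r.get_calibration(name): a dict with "K" (3x3 intrinsics, pixels), "k1" (the pictures are not rectified: a ray, as slopes to the right and down, at radius r is drawn at 1 + k1 r^2 times it, then the intrinsics apply), "rvec" (rotation vector, rad) and "tvec" (3), from world to camera coordinates, as OpenCV has them. Camera axes: x right, y down, z forward; pixel columns grow to the right and rows downward; lengths in m; the calibration is good to about 2 mm. A picture is of the moment at which its call begins. get_calibration takes no time and is no camera call.
- r.close_job(): hands the job in, once; it reports no verdict.
The state is a dict: "t": time; "joints": joint angles; "dq": joint speeds; "tau": joint torques, N m; "eef_pos": TCP position; "tool_rot": TCP orientation; "ft_force": force on the tool from outside, world axes, zero at the start; "wrist_torque": the same for the moment, N m; "width": finger opening in m.
Only numpy, scipy, OpenCV 4.12 (cv2) and the standard library are available. Lean on these libraries where they do the work, as an engineer would, in place of code of your own. Each camera call takes 0.05 s, during which the arm holds its last target.

## Working session

There is one attempt and no reset: what is moved stays moved. The work goes in short steps, Python scripts to look and compute and a tool call to move; the robot and the scene stay as the last step left them, time stands still between calls to the robot, and variables do not carry over. Pictures are saved under pics/ and viewed, and the job is handed in when it is done.

Besides the shell and the picture viewer there is one more tool, called after "Emit:" as name([rows], argument=value, ...), one row to a line, values as JSON. drive_tool: Moves the arm, as the interface text tells. Its arguments: {"type":"object","properties":{"targets":{"type":"array","items":{"type":"object","properties":{"tx":{"type":"number"},"ty":{"type":"number"},"tz":{"type":"number"},"ax":{"type":"number"},"ay":{"type":"number"},"az":{"type":"number"},"hand":{"type":"number"}}}}},"required":["targets"]}

```bash
mkdir -p pics; ls; cat > h.py <<'E'
import numpy as np, cv2
from station import r
def cal(n):
    c=r.get_calibration(n); K=np.array(c["K"],float);R=cv2.Rodrigues(np.array(c["rvec"],float))[0];t=np.array(c["tvec"],float).ravel();return K,c["k1"],R,t
def ray(n,u,v):
    K,k1,R,t=cal(n); xd=(u-K[0,2])/K[0,0]; yd=(v-K[1,2])/K[1,1]
    x,y=xd,yd
    for _ in range(20):
        f=1+k1*(x*x+y*y); x,y=xd/f,yd/f
    return -R.T@t, R.T@np.array([x,y,1.])
def onz(n,u,v,z):
    o,d=ray(n,u,v); return o+d*(z-o[2])/d[2]
def proj(n,p):
    K,k1,R,t=cal(n); c=R@np.asarray(p,float)+t; x,y=c[0]/c[2],c[1]/c[2]; f=1+k1*(x*x+y*y)
    return np.array([K[0,0]*x*f+K[0,2],K[1,1]*y*f+K[1,2]])
def pt(n,u,v,d):
    o,dd=ray(n,u,v); return o+dd*d
def load(tag):
    return cv2.imread(f"pics/{tag}.png")
def snap(n,tag):
    im,d=r.camera(n); cv2.imwrite(f"pics/{tag}.png",im[:,:,::-1]); np.save(f"pics/{tag}.npy",d); return im,d
def crop(tag,u0,u1,v0,v1,s,out):
    im=load(tag)[v0:v1,u0:u1]; cv2.imwrite(f"pics/{out}.png",cv2.resize(im,None,fx=s,fy=s,interpolation=cv2.INTER_CUBIC))
E
python3 - <<'E'
from h import *
print(r.get_obs())
for n in("scene","top"):
    snap(n,n+"0"); print(n,r.get_calibration(n)); print(ray(n,280,210))
E
```

```text
pics
{'t': 0.0, 'joints': array([ 1.06479011,  0.4118984 , -0.01271493,  1.59701877,  0.00563773,
        1.13431475, -0.08219963]), 'dq': array([ 4.62027257e-04,  5.88246955e-04, -1.06567582e-03, -1.85960574e-03,
        3.60441551e-04, -6.55293658e-05, -7.94627580e-04]), 'tau': array([-2.80615805e-04, -5.87949085e+01,  6.42109551e-01, -2.91073930e+01,
       -5.37193974e-02,  1.83942681e-02,  1.87422820e-04]), 'eef_pos': array([ 0.26472017, -0.56563682,  0.23282035]), 'tool_rot': array([ 0.37973474,  0.59715993, -0.37921625,  0.59615148]), 'ft_force': array([0.39931071, 0.81995776, 0.20192682]), 'wrist_torque': array([ 0.0046112 , -0.00946817, -0.00396621]), 'width': 0.08814128764217614}
scene {'K': array([[407.78168775,   0.        , 280.40435618],
       [  0.        , 407.78168775, 212.90100975],
       [  0.        ,   0.        ,   1.        ]]), 'k1': -0.07562387465539436, 'rvec': array([ 1.88669724,  1.72431313, -0.64434872]), 'tvec': array([-0.25428421, -0.30618933,  1.32145967])}
(array([1.10654278, 0.16913005, 0.80723362]), array([-0.65039989,  0.04643735, -0.75820521]))
top {'K': array([[527.43628954,   0.        , 279.39605409],
       [  0.        , 527.43628954, 207.53974437],
       [  0.        ,   0.        ,   1.        ]]), 'k1': -0.012241855104863949, 'rvec': array([ 2.16059374, -2.16453769,  0.11967897]), 'tvec': array([0.21593045, 0.50177934, 1.20070922])}
(array([0.36415711, 0.21274709, 1.24989574]), array([ 1.07644417e-01,  7.08955534e-04, -9.94200808e-01]))
```

View pics/scene0.png

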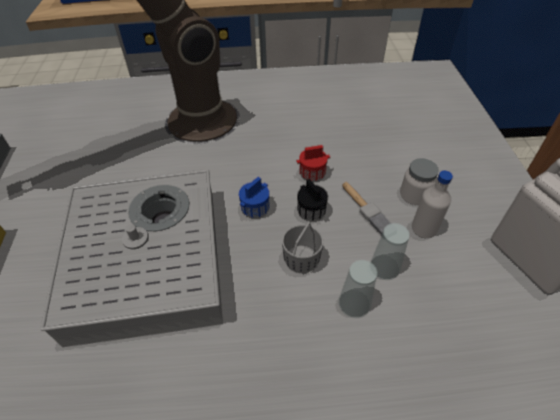

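View pics/top0.png

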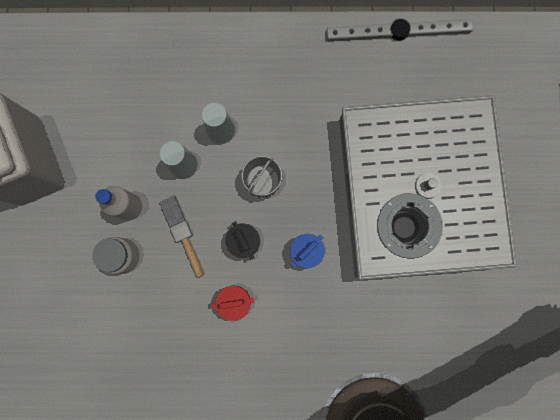

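Three filter shapes are in the top view: blue at (307,251), red at (232,303) and black at (241,242). The black head fits the description. The well collar is at (410,226) in the top view. I'll enlarge both.

```bash
python3 - <<'E'
from h import *
a=load("top0")
l=cv2.resize(a[210:275,205:280],(400,347),interpolation=cv2.INTER_CUBIC)
m=cv2.resize(a[185:265,370:450],(400,400),interpolation=cv2.INTER_CUBIC)
s=load("scene0")
p=cv2.resize(s[165:225,285:345],(400,400),interpolation=cv2.INTER_CUBIC)
q=cv2.resize(s[175:255,110:200],(400,356),interpolation=cv2.INTER_CUBIC)
out=np.zeros((800,800,3),np.uint8)
out[:347,:400]=l;out[:400,400:]=m;out[400:,:400]=p;out[400:756,400:]=q
out=np.clip(out.astype(float)*1.8,0,255).astype(np.uint8)
cv2.imwrite("pics/crop0.png",cv2.resize(out,(600,600)))
E
```

```text
(no output)
```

View pics/crop0.png

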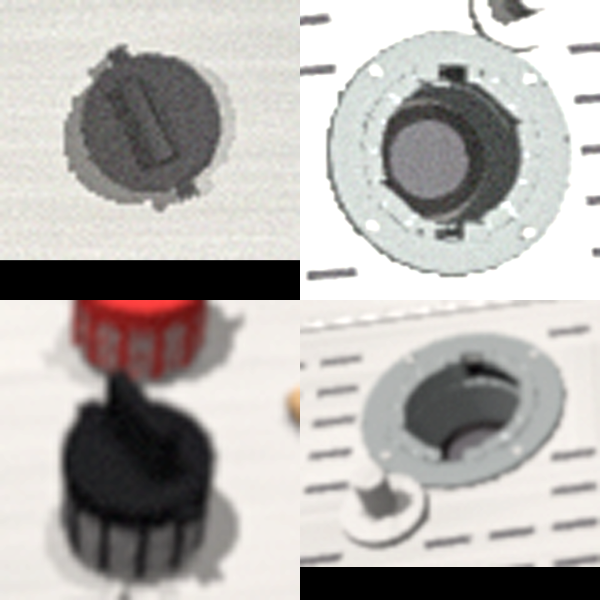

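Black filter confirmed in the crop: lugs near (235,224) and (252,257) in the top view, with the wing in line with them. The collar slots are near (411,204) and (410,247). Measuring these properly next.

```bash
python3 - <<'E'
from h import *
im=load("top0"); d=np.load("pics/top0.npy")
K,k1,R,t=cal("top")
def cloud(n,d,u0,u1,v0,v1):
    P=[];
    for v in range(v0,v1):
        for u in range(u0,u1):
            if d[v,u]>0: P.append(np.r_[pt(n,u,v,d[v,u]),u,v])
    return np.array(P)
P=cloud("top",d,195,285,205,280)
g=im.mean(2)
h=lambda P,a,b:P[(P[:,2]>a)&(P[:,2]<b)]
bench=P[P[:,2]<.02];print("bench z",np.median(bench[:,2]),len(P))
# wing
W=h(P,.085,.11);print("wing",len(W),W[:,:3].mean(0)); 
c=W[:,:2]-W[:,:2].mean(0);w,V=np.linalg.eigh(c.T@c);print("axis deg",np.degrees(np.arctan2(V[1,1],V[0,1]))%180, W[:,:2].min(0),W[:,:2].max(0))
# contours of dark head pixels
m=((g<60)).astype(np.uint8); mm=np.zeros_like(m); mm[205:280,195:285]=m[205:280,195:285]
n,lab,st,ce=cv2.connectedComponentsWithStats(mm);i=1+np.argmax(st[1:,4]);print("dark",st[i],ce[i])
H=h(P,.052,.075);(x,y)=H[:,:2].mean(0)
print("head top",len(H),np.median(H[:,2]))
def circ(xy):
    A=np.c_[2*xy,np.ones(len(xy))];s=np.linalg.lstsq(A,(xy**2).sum(1),rcond=None)[0];return s[0],s[1],np.sqrt(s[2]+s[0]**2+s[1]**2)
cn=max(cv2.findContours((lab==i).astype(np.uint8),0,1)[0],key=len)[:,0]
E=np.array([onz("top",u,v,.062)[:2] for u,v in cn])
for k in range(6):
    cx,cy,rr=circ(E); rad=np.hypot(E[:,0]-cx,E[:,1]-cy)
    E=E[abs(rad-rr)<.004] if k>0 else E
print("head circle",cx,cy,rr,len(E))
# lugs
ps=[onz("top",u,v,.058) for u,v in [(234.75,223.75),(251.75,257)]]
print("lugs",ps, (ps[0]+ps[1])/2, np.degrees(np.arctan2(*(ps[0]-ps[1])[1::-1]))%180)
print("lug proj centre",proj("top",[cx,cy,.055]))
# collar
Q=cloud("top",d,370,450,185,268)
C=h(Q,.085,.105);print("z collar med",np.median(C[:,2]),np.histogram(Q[:,2],bins=np.arange(0,.14,.005)))
for a in ((410.8,204.5),(410,246.9)): print(onz("top",*a,.096))
# deck corners
E
```

```text
Traceback (most recent call last):
  File "h.py", line 17, in pt
    o,dd=ray(n,u,v); return o+dd*d
         ~~~^^^^^^^
  File "h.py", line 6, in ray
    K,k1,R,t=cal(n); xd=(u-K[0,2])/K[0,0]; yd=(v-K[1,2])/K[1,1]
             ~~~^^^
  File "h.py", line 4, in cal
    c=r.get_calibration(n); K=np.array(c["K"],float);R=cv2.Rodrigues(np.array(c["rvec"],float))[0];t=np.array(c["tvec"],float).ravel();return K,c["k1"],R,t
ValueError: time passes only in moves, steps and waits
```

```bash
python3 - <<'E'
from h import *
a=load("top0")
m=cv2.resize(a[186:266,370:450],(640,640),interpolation=cv2.INTER_CUBIC)
m=np.clip(m*1.15,0,255).astype(np.uint8)
for i in range(0,80,10):
    cv2.putText(m,str(370+i),(i*8,12),0,.4,(0,0,255));cv2.putText(m,str(186+i),(0,i*8+4),0,.4,(0,0,255));cv2.line(m,(i*8,14),(i*8,20),(0,0,255))
cv2.imwrite("pics/col.png",m)
E
```

```text
(no output)
```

View pics/col.png

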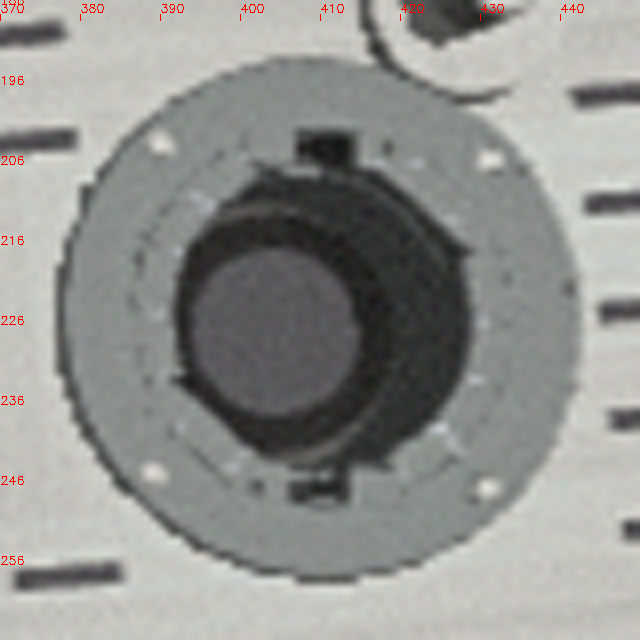

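```bash
sed -i 's/^def cal(n):/_C={}\ndef cal(n):\n    if n not in _C: _C[n]=_cal(n)\n    return _C[n]\ndef _cal(n):/' h.py; cat > m1.py <<'E'
from h import *
im=load("top0"); d=np.load("pics/top0.npy")
def cloud(n,d,u0,u1,v0,v1):
    return np.array([np.r_[pt(n,u,v,d[v,u]),u,v] for v in range(v0,v1) for u in range(u0,u1) if d[v,u]>0])
h=lambda P,a,b:P[(P[:,2]>a)&(P[:,2]<b)]
def circ(xy):
    A=np.c_[2*xy,np.ones(len(xy))];s=np.linalg.lstsq(A,(xy**2).sum(1),rcond=None)[0];return s[0],s[1],np.sqrt(s[2]+s[0]**2+s[1]**2)
def fit(cn,z,tol=.004,n="top"):
    E=np.array([onz(n,u,v,z)[:2] for u,v in cn])
    for k in range(8):
        cx,cy,rr=circ(E); rad=np.hypot(E[:,0]-cx,E[:,1]-cy)
        if k: E=E[abs(rad-rr)<tol]
    return cx,cy,rr,len(E)
P=cloud("top",d,195,285,205,280)
g=im.mean(2)
print("bench z",np.median(P[P[:,2]<.02][:,2]),len(P))
W=h(P,.085,.11);print("wing",len(W),W[:,:3].mean(0))
c=W[:,:2]-W[:,:2].mean(0);w,V=np.linalg.eigh(c.T@c);print("axis deg",np.degrees(np.arctan2(V[1,1],V[0,1]))%180)
print("g sample",g[242,241],g[270,215],g[226,380],g[226,374])
m=np.zeros(g.shape,np.uint8); m[205:280,195:285]=(g[205:280,195:285]<60)
n,lab,st,ce=cv2.connectedComponentsWithStats(m);i=1+np.argmax(st[1:,4]);print("dark",st[i],ce[i])
cn=max(cv2.findContours((lab==i).astype(np.uint8),0,1)[0],key=len)[:,0]
H=h(P,.052,.075);print("headtop z",np.median(H[:,2]))
print("head circle",fit(cn,.062))
ps=[onz("top",u-.4,v-.4,.058) for u,v in [(234.75,223.75),(251.75,257)]]
print("lugs",ps,(ps[0]+ps[1])/2,np.degrees(np.arctan2(*(ps[0]-ps[1])[1::-1]))%180)
Q=cloud("top",d,370,450,185,268)
C=h(Q,.085,.105);print("collar z",np.median(C[:,2]))
f=lambda x,y:onz("top",370+(x+.5)/8-.5,186+(y+.5)/8-.5,.096)
# outer edge clicks
cl=[(310,57),(225,75),(140,125),(82,195),(62,310),(75,400),(150,510),(230,563),(330,580),(430,555),(510,495),(560,420),(580,310),(565,240),(530,165),(400,80)]
E=np.array([f(*p)[:2] for p in cl]);print("collar",circ(E),np.hypot(*(E-circ(E)[:2]).T).round(4))
# slots
s1=f(325,130);s2=f(320,503);print("slots",s1,s2,(s1+s2)/2,np.hypot(*(s1-s2)[:2]),np.degrees(np.arctan2(*(s1-s2)[1::-1])))
rv=[f(160,142),f(490,158),f(490,488),f(153,472)]
c=sum(rv)/4;print("rivets",c,[(np.degrees(np.arctan2(*(p-c)[1::-1])).round(1),np.hypot(*(p-c)[:2]).round(4)) for p in rv])
# deck edges from depth
D=cloud("top",d,330,530,90,290);D=h(D,.08,.1)
rect=cv2.minAreaRect((D[:,:2]*1000).astype(np.float32));print("deck rect",rect)
th=np.radians(rect[2]);
E
python3 m1.py
```

```text
bench z 0.0004958499756226864 6727
wing 132 [0.424335   0.29837863 0.09766497]
axis deg 27.179206013240105
g sample 41.666666666666664 126.66666666666667 124.33333333333333 173.66666666666666
dark [225 222  35  37 955] [242.11937173 240.50052356]
headtop z 0.06240650566409578
head circle (np.float64(0.423850073583075), np.float64(0.2989448570952168), np.float64(0.03777760058580773), 95)
lugs [array([0.46296302, 0.31714679, 0.058     ]), array([0.38781806, 0.27828395, 0.058     ])] [0.42539054 0.29771537 0.058     ] 27.34672431145651
collar z 0.09272381515764105
collar (np.float64(0.45512290766145924), np.float64(-0.07033840044030422), np.float64(0.07139890860612538)) [0.0719 0.0711 0.0714 0.0725 0.0705 0.0712 0.0711 0.0722 0.0719 0.0711
 0.0705 0.0711 0.0718 0.0715 0.0726 0.0698]
slots [ 0.50669187 -0.07351598  0.096     ] [ 0.40413467 -0.06913922  0.096     ] [ 0.45541327 -0.0713276   0.096     ] 0.1026505510536778 -2.443688731043302
rivets [ 0.4557698  -0.07154426  0.096     ] [(np.float64(42.5), np.float64(0.0646)), (np.float64(-47.6), np.float64(0.0639)), (np.float64(-137.2), np.float64(0.065)), (np.float64(132.0), np.float64(0.0644))]
deck rect ((544.3843383789062, -114.81295776367188), (388.9501647949219, 350.17633056640625), 4.6015543937683105)
```

```bash
cat >> h.py <<'E'
from scipy.spatial.transform import Rotation as Ro
def st():
    o=r.get_obs(); M=Ro.from_quat(o["tool_rot"]).as_matrix(); p=o["eef_pos"]
    print("t",round(o["t"],2),"tcp",p.round(4),"x",M[:,0].round(3),"yaw z",np.degrees(np.arctan2(M[1,2],M[0,2])).round(2),"yaw y",np.degrees(np.arctan2(M[1,1],M[0,1])).round(2),"q",o["joints"].round(3),"F",o["ft_force"].round(1),"T",o["wrist_torque"].round(2),"w",round(o["width"],4))
    return o,M,p
def go(target,yawz):
    "shift in tool axes after turn to yawz (deg) with tool straight down; returns rotvec in tool frame and shift in present frame"
    o,M,p=st(); y=np.radians(yawz); X=np.array([0,0,-1.]);Z=np.array([np.cos(y),np.sin(y),0]);T=np.c_[X,np.cross(Z,X),Z]
    print("shift mm (present axes)",(M.T@(np.array(target)-p)*1000).round(1),"shift (target axes)",(T.T@(np.array(target)-p)*1000).round(1),"turn deg",np.degrees(Ro.from_matrix(M.T@T).as_rotvec()).round(2))
E
python3 - <<'E'
from h import *
go([.424,.2985,.180],117.2)
go([.424,.2985,.180],-62.8)
for f in((.424,.2985,.05),(.4555,-.0712,.1)): print(proj("scene",f))
E
```

```text
t 0.1 tcp [ 0.2648 -0.5657  0.2329] x [-0.001  0.001 -1.   ] yaw z -64.91 yaw y 25.09 q [ 1.065  0.412 -0.013  1.597  0.006  1.134 -0.082] F [-0.5  0.1 -0.6] T [0.01 0.01 0.  ] w 0.0876
shift mm (present axes) [  53.9  510.6 -715.1] shift (target axes) [  52.9 -536.6  695.8] turn deg [1.7789e+02 1.0000e-02 1.3000e-01]
t 0.1 tcp [ 0.2648 -0.5657  0.2329] x [-0.001  0.001 -1.   ] yaw z -64.91 yaw y 25.09 q [ 1.065  0.412 -0.013  1.597  0.006  1.134 -0.082] F [-0.5  0.1 -0.6] T [0.01 0.01 0.  ] w 0.0876
shift mm (present axes) [  53.9  510.6 -715.1] shift (target axes) [  52.9  536.6 -695.8] turn deg [-2.11 -0.08  0.  ]
[311.79716713 197.70745095]
[157.69052215 204.46522968]
```

Emit:
drive_tool([
  {"ty": 30, "tz": -33, "hand": 50},
  {"ty": 30, "tz": -33, "hand": 50},
  {"ty": 30, "tz": -33, "hand": 50},
  {"ty": 30, "tz": -33, "hand": 50},
  {"ty": 30, "tz": -33, "hand": 50},
  {"ty": 30, "tz": -33, "hand": 50},
  {"ty": 30, "tz": -33, "hand": 50},
  {"ty": 30, "tz": -33, "hand": 50},
  {"ty": 30, "tz": -33, "hand": 50},
  {"ty": 30, "tz": -33, "hand": 50},
])

```text
validation failed for argument at $.ta...
```

```bash
python3 -c "
from h import *
go([.424,.2985,.180],-62.8)"
```

```text
t 0.1 tcp [ 0.2648 -0.5657  0.2329] x [-0.001  0.001 -1.   ] yaw z -64.91 yaw y 25.09 q [ 1.065  0.412 -0.013  1.597  0.006  1.134 -0.082] F [-0.5  0.1 -0.6] T [0.01 0.01 0.  ] w 0.0876
shift mm (present axes) [  53.9  510.6 -715.1] shift (target axes) [  52.9  536.6 -695.8] turn deg [-2.11 -0.08  0.  ]
```

Emit:
drive_tool([
  {"tx": 0, "ty": 30, "tz": -33, "ax": 0, "ay": 0, "az": 0, "hand": 50},
  {"tx": 0, "ty": 30, "tz": -33, "ax": 0, "ay": 0, "az": 0, "hand": 50},
  {"tx": 0, "ty": 30, "tz": -33, "ax": 0, "ay": 0, "az": 0, "hand": 50},
  {"tx": 0, "ty": 30, "tz": -33, "ax": 0, "ay": 0, "az": 0, "hand": 50},
  {"tx": 0, "ty": 30, "tz": -33, "ax": 0, "ay": 0, "az": 0, "hand": 50},
  {"tx": 0, "ty": 30, "tz": -33, "ax": 0, "ay": 0, "az": 0, "hand": 50},
  {"tx": 0, "ty": 30, "tz": -33, "ax": 0, "ay": 0, "az": 0, "hand": 50},
  {"tx": 0, "ty": 30, "tz": -33, "ax": 0, "ay": 0, "az": 0, "hand": 50},
  {"tx": 0, "ty": 30, "tz": -33, "ax": 0, "ay": 0, "az": 0, "hand": 50},
  {"tx": 0, "ty": 30, "tz": -33, "ax": 0, "ay": 0, "az": 0, "hand": 50},
])

```text
t: 1.1
eef_pos: [0.3967, -0.1382, 0.2336]
tool_rot: [0.379, 0.597, -0.38, 0.597]
ft_force: [0.2, -0.6, 0.4]
width: 0.0498
```

```bash
python3 -c "
from h import *
go([.424,.2985,.180],-62.8)"
```

```text
t 1.1 tcp [ 0.3967 -0.1382  0.2336] x [ 0. -0. -1.] yaw z -64.92 yaw y 25.08 q [ 0.53   0.076 -0.325  2.042  0.029  1.028 -0.942] F [ 0.2 -0.6  0.4] T [ 0.02 -0.05 -0.03] w 0.0498
shift mm (present axes) [  53.5  209.8 -384. ] shift (target axes) [  53.6  223.9 -376. ] turn deg [-2.12  0.02  0.  ]
```

Emit:
drive_tool([
  {"tx": 5, "ty": 21, "tz": -38.4, "ax": 0, "ay": 0, "az": 0, "hand": 40},
  {"tx": 5, "ty": 21, "tz": -38.4, "ax": 0, "ay": 0, "az": 0, "hand": 40},
  {"tx": 5, "ty": 21, "tz": -38.4, "ax": 0, "ay": 0, "az": 0, "hand": 40},
  {"tx": 5, "ty": 21, "tz": -38.4, "ax": 0, "ay": 0, "az": 0, "hand": 40},
  {"tx": 5, "ty": 21, "tz": -38.4, "ax": 0, "ay": 0, "az": 0, "hand": 40},
  {"tx": 5, "ty": 21, "tz": -38.4, "ax": 0, "ay": 0, "az": 0, "hand": 40},
  {"tx": 5, "ty": 21, "tz": -38.4, "ax": 0, "ay": 0, "az": 0, "hand": 40},
  {"tx": 5, "ty": 21, "tz": -38.4, "ax": 0, "ay": 0, "az": 0, "hand": 40},
  {"tx": 5, "ty": 21, "tz": -38.4, "ax": 0, "ay": 0, "az": 0, "hand": 40},
  {"tx": 5, "ty": 21, "tz": -38.4, "ax": -2.1, "ay": 0, "az": 0, "hand": 40},
])

```text
t: 2.1
eef_pos: [0.424, 0.2983, 0.1832]
tool_rot: [0.368, 0.603, -0.369, 0.603]
ft_force: [0.5, -0.8, 1.4]
width: 0.0401
```

```bash
python3 -c "
from h import *
go([.424,.2985,.076],-62.8)
snap('scene','s1')
crop('s1',250,400,80,230,4,'s1c')"
```

```text
t 2.1 tcp [0.424  0.2983 0.1832] x [-0. -0. -1.] yaw z -62.83 yaw y 27.17 q [-0.182  0.357 -0.65   1.879  0.256  0.99  -2.041] F [ 0.5 -0.8  1.4] T [-0.   -0.06 -0.03] w 0.0401
shift mm (present axes) [107.2   0.2  -0.2] shift (target axes) [ 1.072e+02  1.000e-01 -2.000e-01] turn deg [-0.03  0.02  0.02]
```

View pics/s1c.png

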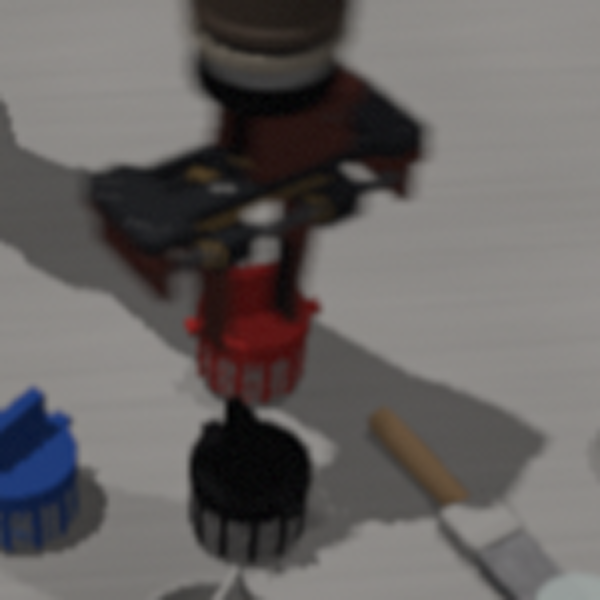

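The scene crop shows the open jaws above and in line with the black filter's wing at crop (240,410). Descending.

Emit:
drive_tool([
  {"tx": 30, "ty": 0, "tz": 0, "ax": 0, "ay": 0, "az": 0, "hand": 40},
  {"tx": 30, "ty": 0, "tz": 0, "ax": 0, "ay": 0, "az": 0, "hand": 40},
  {"tx": 25, "ty": 0, "tz": 0, "ax": 0, "ay": 0, "az": 0, "hand": 40},
  {"tx": 14, "ty": 0, "tz": 0, "ax": 0, "ay": 0, "az": 0, "hand": 40},
  {"tx": 7, "ty": 0, "tz": 0, "ax": 0, "ay": 0, "az": 0, "hand": 40},
  {"tx": 0, "ty": 0, "tz": 0, "ax": 0, "ay": 0, "az": 0, "hand": 40},
])

```text
t: 2.75
eef_pos: [0.424, 0.2966, 0.0773]
tool_rot: [0.368, 0.604, -0.369, 0.603]
ft_force: [0.3, 0.1, -0.2]
width: 0.0399
```

```bash
python3 -c "
from h import *
go([.424,.2985,.076],-62.8)
snap('top','t2')
crop('t2',180,300,180,300,5,'t2c')"
```

```text
t 2.75 tcp [0.424  0.2966 0.0773] x [-0.001 -0.001 -1.   ] yaw z -62.82 yaw y 27.18 q [-0.249  0.497 -0.581  1.976  0.382  0.778 -2.148] F [ 0.3  0.1 -0.2] T [-0.03  0.03  0.01] w 0.0399
shift mm (present axes) [ 1.3  0.9 -1.7] shift (target axes) [ 1.3  0.9 -1.7] turn deg [-0.02  0.    0.06]
```

View pics/t2c.png

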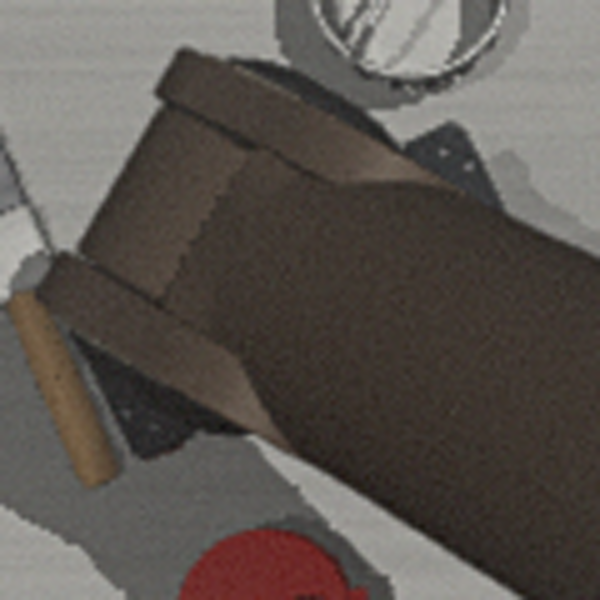

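Emit:
drive_tool([
  {"tx": 1, "ty": 0.9, "tz": -1.7, "ax": 0, "ay": 0, "az": 0, "hand": 40},
  {"tx": 0, "ty": 0, "tz": 0, "ax": 0, "ay": 0, "az": 0, "hand": 6},
  {"tx": 0, "ty": 0, "tz": 0, "ax": 0, "ay": 0, "az": 0, "hand": 6},
  {"tx": 0, "ty": 0, "tz": 0, "ax": 0, "ay": 0, "az": 0, "hand": 6},
  {"tx": 0, "ty": 0, "tz": 0, "ax": 0, "ay": 0, "az": 0, "hand": 6},
  {"tx": 0, "ty": 0, "tz": 0, "ax": 0, "ay": 0, "az": 0, "hand": 6},
  {"tx": 0, "ty": 0, "tz": 0, "ax": 0, "ay": 0, "az": 0, "hand": 6},
])

```text
t: 3.5
eef_pos: [0.4241, 0.2987, 0.0766]
tool_rot: [0.368, 0.604, -0.369, 0.604]
ft_force: [-1.0, 0.9, 0.5]
width: 0.012
```

```bash
python3 -c "
from h import *
go([.424,.2985,.23],-62.8)"
```

```text
t 3.5 tcp [0.4241 0.2987 0.0766] x [-0. -0. -1.] yaw z -62.81 yaw y 27.19 q [-0.253  0.5   -0.581  1.974  0.384  0.777 -2.152] F [-1.   0.9  0.5] T [ 0.01  0.1  -0.09] w 0.012
shift mm (present axes) [-1.534e+02 -2.000e-01  1.000e-01] shift (target axes) [-1.534e+02 -2.000e-01  1.000e-01] turn deg [-0.01  0.    0.01]
```

Gripped at 12 mm, the wing's thickness. Lifting.

Emit:
drive_tool([
  {"tx": -10, "ty": 0, "tz": 0, "ax": 0, "ay": 0, "az": 0, "hand": 6},
  {"tx": -20, "ty": 0, "tz": 0, "ax": 0, "ay": 0, "az": 0, "hand": 6},
  {"tx": -30, "ty": 0, "tz": 0, "ax": 0, "ay": 0, "az": 0, "hand": 6},
  {"tx": -30, "ty": 0, "tz": 0, "ax": 0, "ay": 0, "az": 0, "hand": 6},
  {"tx": -30, "ty": 0, "tz": 0, "ax": 0, "ay": 0, "az": 0, "hand": 6},
  {"tx": -20, "ty": 0, "tz": 0, "ax": 0, "ay": 0, "az": 0, "hand": 6},
  {"tx": -15, "ty": 0, "tz": 0, "ax": 0, "ay": 0, "az": 0, "hand": 6},
  {"tx": 0, "ty": 0, "tz": 0, "ax": 0, "ay": 0, "az": 0, "hand": 6},
])

```text
t: 4.3
eef_pos: [0.4248, 0.2994, 0.234]
tool_rot: [0.37, 0.603, -0.367, 0.604]
ft_force: [0.7, -0.4, -2.8]
width: 0.0124
```

```bash
python3 -c "
from h import *
go([.4555,-.0712,.23],-92.5)"
```

```text
t 4.3 tcp [0.4248 0.2994 0.234 ] x [ 0.003  0.002 -1.   ] yaw z -62.81 yaw y 27.19 q [-0.157  0.302 -0.672  1.818  0.212  1.09  -2.001] F [ 0.7 -0.4 -2.8] T [-0.03  0.02  0.05] w 0.0124
shift mm (present axes) [   3.4 -142.   343.7] shift (target axes) [  4.   46.8 368.9] turn deg [29.69 -0.06 -0.21]
```

Emit:
drive_tool([
  {"tx": 0, "ty": -9, "tz": 22, "ax": 0, "ay": 0, "az": 0, "hand": 6},
  {"tx": 0, "ty": -16, "tz": 38, "ax": 0, "ay": 0, "az": 0, "hand": 6},
  {"tx": 0, "ty": -16, "tz": 38, "ax": 0, "ay": 0, "az": 0, "hand": 6},
  {"tx": 0, "ty": -16, "tz": 38, "ax": 0, "ay": 0, "az": 0, "hand": 6},
  {"tx": 0, "ty": -16, "tz": 39, "ax": 0, "ay": 0, "az": 0, "hand": 6},
  {"tx": 0, "ty": -16, "tz": 38, "ax": 0, "ay": 0, "az": 0, "hand": 6},
  {"tx": 0, "ty": -16, "tz": 38, "ax": 0, "ay": 0, "az": 0, "hand": 6},
  {"tx": 0, "ty": -16, "tz": 39, "ax": 0, "ay": 0, "az": 0, "hand": 6},
  {"tx": 0, "ty": -14, "tz": 34, "ax": 0, "ay": 0, "az": 0, "hand": 6},
  {"tx": 0, "ty": -7, "tz": 20, "ax": 0, "ay": 0, "az": 0, "hand": 6},
])

```text
t: 5.3
eef_pos: [0.454, -0.0755, 0.2307]
tool_rot: [0.369, 0.603, -0.37, 0.602]
ft_force: [0.1, 0.3, -2.8]
width: 0.0119
```

Emit:
drive_tool([
  {"tx": 0, "ty": 0, "tz": 0, "ax": 6, "ay": 0, "az": 0, "hand": 6},
  {"tx": 0, "ty": 0, "tz": 0, "ax": 6, "ay": 0, "az": 0, "hand": 6},
  {"tx": 0, "ty": 0, "tz": 0, "ax": 6, "ay": 0, "az": 0, "hand": 6},
  {"tx": 0, "ty": 0, "tz": 0, "ax": 6, "ay": 0, "az": 0, "hand": 6},
  {"tx": 0, "ty": 0, "tz": 0, "ax": 5.7, "ay": 0, "az": 0, "hand": 6},
  {"tx": 0, "ty": 0, "tz": 0, "ax": 0, "ay": 0, "az": 0, "hand": 6},
  {"tx": 0, "ty": 0, "tz": 0, "ax": 0, "ay": 0, "az": 0, "hand": 6},
])

```text
t: 6.0
eef_pos: [0.4546, -0.072, 0.2311]
tool_rot: [-0.51, -0.49, 0.51, -0.489]
ft_force: [0.0, 0.3, -1.6]
width: 0.0117
```

```bash
python3 -c "
from h import *
go([.4555,-.0712,.18],-92.5)
snap('scene','s3')
crop('s3',60,260,80,280,3,'s3c')"
```

```text
t 6.0 tcp [ 0.4546 -0.072   0.2311] x [-0.001  0.    -1.   ] yaw z -92.34 yaw y -2.34 q [ 0.407  0.159 -0.394  1.96   0.07   1.037 -1.63 ] F [ 0.   0.3 -1.6] T [ 0.02 -0.    0.01] w 0.0117
shift mm (present axes) [51.1  0.9 -0.9] shift (target axes) [51.1  0.9 -0.9] turn deg [ 0.16 -0.    0.06]
```

View pics/s3c.png

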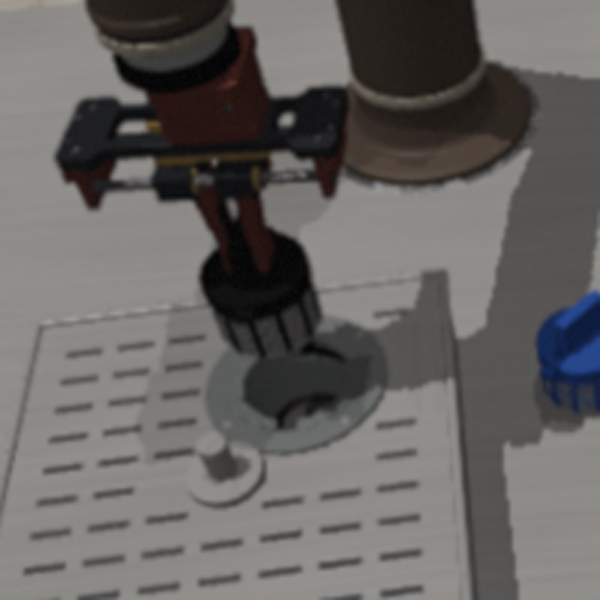

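```bash
python3 - <<'E'
from h import *
def grid(tag,u0,v0,w,h,s,out,gain=1.5):
    a=load(tag)[v0:v0+h,u0:u0+w]; m=cv2.resize(a,None,fx=s,fy=s,interpolation=cv2.INTER_CUBIC); m=np.clip(m*gain,0,255).astype(np.uint8)
    cv2.imwrite(f"pics/{out}.png",m)
grid("scene0",120,178,80,60,9,"g1",1.15)
grid("s3",115,145,60,60,9,"g2",2.2)
E
```

```text
(no output)
```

View pics/g1.png

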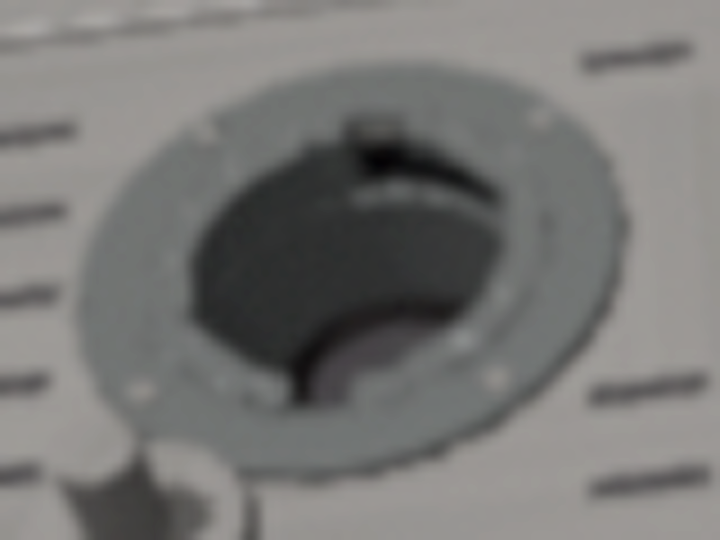

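View pics/g2.png

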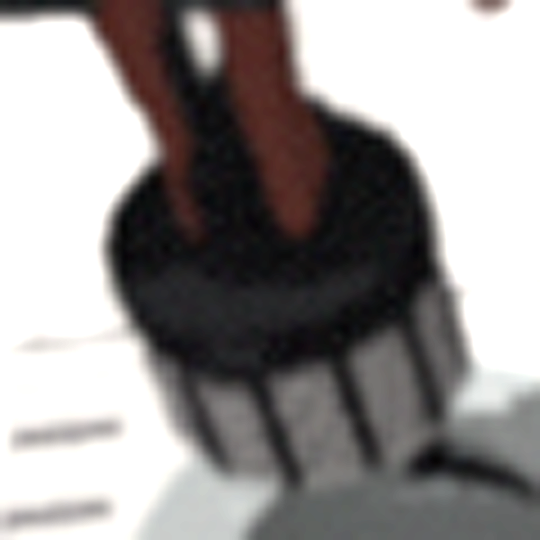

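```bash
python3 - <<'E'
from h import *
f=lambda x,y,z=.096:onz("scene",120+(x+.5)/9-.5,178+(y+.5)/9-.5,z)
rv=[f(205,132),f(543,115),f(495,377),f(142,392)]
c=sum(rv)/4;print("rivets",c,[(np.degrees(np.arctan2(*(p-c)[1::-1])).round(1),np.hypot(*(p-c)[:2]).round(4)) for p in rv])
cl=[(400,60),(270,82),(150,165),(85,260),(78,310),(300,478),(430,455),(540,385),(610,300),(628,220),(600,150),(520,85)]
E=np.array([f(*p)[:2] for p in cl]);A=np.c_[2*E,np.ones(len(E))];s=np.linalg.lstsq(A,(E**2).sum(1),rcond=None)[0];print("circle",s[:2],np.sqrt(s[2]+s[:2]@s[:2]))
s1,s2=f(378,118),f(318,408);print("slots",s1,s2,np.degrees(np.arctan2(*(s1-s2)[1::-1])))
# predicted head outline in g2
p=np.array([.4546,-.072]);th=np.linspace(0,2*np.pi,181)
L=[]
for z in(.2165,.2005):
    L+= [proj("scene",[p[0]+.039*np.cos(a),p[1]+.039*np.sin(a),z]) for a in th]
L=np.array(L);X=(L[:,0]-115+.5)*9-.5;Y=(L[:,1]-145+.5)*9-.5
print("pred",X.min(),X.max(),Y.min(),Y.max(), X[Y.argmax()],Y[X.argmin()],Y[X.argmax()])
E
```

```text
rivets [ 0.45466886 -0.07135942  0.096     ] [(np.float64(-137.1), np.float64(0.0638)), (np.float64(132.4), np.float64(0.0652)), (np.float64(42.2), np.float64(0.0636)), (np.float64(-47.4), np.float64(0.0644))]
circle [ 0.45799447 -0.06954626] 0.07164181291353795
slots [ 0.40739967 -0.06803708  0.096     ] [ 0.50774753 -0.07286098  0.096     ] 177.2478103117638
pred 102.71094714975158 448.8756282996568 99.84302675490343 376.34363433897727 247.0785448475238 242.24889260294958 235.6285388075234
```

Emit:
drive_tool([
  {"tx": 15, "ty": 0.9, "tz": -0.9, "ax": 0.2, "ay": 0, "az": 0, "hand": 6},
  {"tx": 20, "ty": 0, "tz": 0, "ax": 0, "ay": 0, "az": 0, "hand": 6},
  {"tx": 15, "ty": 0, "tz": 0, "ax": 0, "ay": 0, "az": 0, "hand": 6},
  {"tx": 0, "ty": 0, "tz": 0, "ax": 0, "ay": 0, "az": 0, "hand": 6},
  {"tx": 0, "ty": 0, "tz": 0, "ax": 0, "ay": 0, "az": 0, "hand": 6},
])

```text
t: 6.55
eef_pos: [0.456, -0.0712, 0.1818]
tool_rot: [-0.511, -0.488, 0.511, -0.488]
ft_force: [0.7, 0.5, -1.9]
width: 0.0118
```

```bash
python3 -c "
from h import *
go([.4555,-.0712,.124],-92.5)"
```

```text
t 6.55 tcp [ 0.456  -0.0712  0.1818] x [-0.  0. -1.] yaw z -92.65 yaw y -2.65 q [ 0.392  0.219 -0.391  2.019  0.104  0.923 -1.67 ] F [ 0.7  0.5 -1.9] T [0.04 0.04 0.04] w 0.0118
shift mm (present axes) [57.8 -0.4  0. ] shift (target axes) [57.8 -0.5  0. ] turn deg [-0.15 -0.01  0.03]
```

Emit:
drive_tool([
  {"tx": 8, "ty": -0.4, "tz": 0, "ax": 0, "ay": 0, "az": 0, "hand": 6},
  {"tx": 8, "ty": 0, "tz": 0, "ax": 0, "ay": 0, "az": 0, "hand": 6},
  {"tx": 8, "ty": 0, "tz": 0, "ax": 0, "ay": 0, "az": 0, "hand": 6},
  {"tx": 8, "ty": 0, "tz": 0, "ax": 0, "ay": 0, "az": 0, "hand": 6},
])

```text
t: 6.95
eef_pos: [0.4555, -0.0713, 0.149]
tool_rot: [-0.512, -0.488, 0.512, -0.488]
ft_force: [1.4, 0.9, -1.8]
width: 0.0115
```

Emit:
drive_tool([
  {"tx": 6, "ty": 0, "tz": 0, "ax": 0, "ay": 0, "az": 0, "hand": 6},
  {"tx": 6, "ty": 0, "tz": 0, "ax": 0, "ay": 0, "az": 0, "hand": 6},
  {"tx": 5, "ty": 0, "tz": 0, "ax": 0, "ay": 0, "az": 0, "hand": 6},
  {"tx": 0, "ty": 0, "tz": 0, "ax": 0, "ay": 0, "az": 0, "hand": 6},
])

```text
t: 7.35
eef_pos: [0.4551, -0.0712, 0.1319]
tool_rot: [-0.511, -0.488, 0.512, -0.488]
ft_force: [-0.1, -0.6, -2.4]
width: 0.0122
```

```bash
python3 -c "
from h import *
go([.4555,-.0712,.1156],-92.5)"
```

```text
t 7.35 tcp [ 0.4551 -0.0712  0.1319] x [-0.001  0.    -1.   ] yaw z -92.71 yaw y -2.71 q [ 0.374  0.289 -0.379  2.072  0.146  0.807 -1.711] F [-0.1 -0.6 -2.4] T [ 0.06 -0.    0.05] w 0.0122
shift mm (present axes) [16.3  0.4 -0. ] shift (target axes) [16.3  0.4 -0. ] turn deg [-0.21 -0.01  0.07]
```

Emit:
drive_tool([
  {"tx": 3, "ty": 0.4, "tz": 0, "ax": -0.2, "ay": 0, "az": 0, "hand": 6},
  {"tx": 3, "ty": 0, "tz": 0, "ax": 0, "ay": 0, "az": 0, "hand": 6},
  {"tx": 2, "ty": 0, "tz": 0, "ax": 0, "ay": 0, "az": 0, "hand": 6},
])

```text
t: 7.65
eef_pos: [0.456, -0.0713, 0.1245]
tool_rot: [0.511, 0.489, -0.511, 0.489]
ft_force: [-0.4, 0.1, -1.8]
width: 0.0116
```

Emit:
drive_tool([
  {"tx": 2, "ty": 0, "tz": 0, "ax": 0, "ay": 0, "az": 0, "hand": 6},
  {"tx": 1, "ty": 0, "tz": 0, "ax": 0, "ay": 0, "az": 0, "hand": 6},
  {"tx": 0, "ty": 0, "tz": 0, "ax": 0, "ay": 0, "az": 0, "hand": 6},
])

```text
t: 7.95
eef_pos: [0.4559, -0.0713, 0.1215]
tool_rot: [-0.511, -0.489, 0.511, -0.489]
ft_force: [0.5, 0.2, -1.7]
width: 0.0122
```

```bash
python3 -c "
from h import *
go([.4555,-.0712,.1156],-92.5)"
```

```text
t 7.95 tcp [ 0.4559 -0.0713  0.1215] x [-0. -0. -1.] yaw z -92.51 yaw y -2.51 q [ 0.369  0.305 -0.376  2.081  0.157  0.782 -1.718] F [ 0.5  0.2 -1.7] T [ 0.04 -0.03 -0.01] w 0.0122
shift mm (present axes) [ 5.9 -0.4 -0.1] shift (target axes) [ 5.9 -0.4 -0.1] turn deg [-0.01  0.    0.01]
```

Head is in the bore without contact. Next is the slot entry: lugs resting on the collar would show force at TCP z of about 0.1206.

Emit:
drive_tool([
  {"tx": 1, "ty": -0.2, "tz": 0, "ax": 0, "ay": 0, "az": 0, "hand": 6},
  {"tx": 1, "ty": 0, "tz": 0, "ax": 0, "ay": 0, "az": 0, "hand": 6},
  {"tx": 0.5, "ty": 0, "tz": 0, "ax": 0, "ay": 0, "az": 0, "hand": 6},
  {"tx": 0, "ty": 0, "tz": 0, "ax": 0, "ay": 0, "az": 0, "hand": 6},
])

```text
t: 8.35
eef_pos: [0.4557, -0.0713, 0.1191]
tool_rot: [-0.511, -0.489, 0.511, -0.489]
ft_force: [-0.1, -0.5, -2.1]
width: 0.0114
```

Emit:
drive_tool([
  {"tx": 1, "ty": 0, "tz": 0, "ax": 0, "ay": 0, "az": 0, "hand": 6},
  {"tx": 1, "ty": 0, "tz": 0, "ax": 0, "ay": 0, "az": 0, "hand": 6},
  {"tx": 0, "ty": 0, "tz": 0, "ax": 0, "ay": 0, "az": 0, "hand": 6},
])

```text
t: 8.65
eef_pos: [0.4557, -0.0713, 0.117]
tool_rot: [-0.511, -0.489, 0.511, -0.489]
ft_force: [-0.9, -1.0, -2.0]
width: 0.0115
```

```bash
python3 -c "
from h import *
go([.4555,-.0712,.1066],-92.5)"
```

```text
t 8.65 tcp [ 0.4557 -0.0713  0.117 ] x [-0.  0. -1.] yaw z -92.51 yaw y -2.51 q [ 0.367  0.312 -0.374  2.086  0.162  0.771 -1.722] F [-0.9 -1.  -2. ] T [ 0.05 -0.01  0.05] w 0.0115
shift mm (present axes) [10.4 -0.2 -0.1] shift (target axes) [10.4 -0.2 -0.1] turn deg [-0.01 -0.    0.01]
```

Lugs are in the slots, with no contact force at -6.6 mm. Pushing against the seal now.

Emit:
drive_tool([
  {"tx": 2, "ty": 0, "tz": 0, "ax": 0, "ay": 0, "az": 0, "hand": 6},
  {"tx": 2, "ty": 0, "tz": 0, "ax": 0, "ay": 0, "az": 0, "hand": 6},
  {"tx": 0, "ty": 0, "tz": 0, "ax": 0, "ay": 0, "az": 0, "hand": 6},
])

```text
t: 8.95
eef_pos: [0.456, -0.0713, 0.1133]
tool_rot: [0.511, 0.489, -0.511, 0.489]
ft_force: [-0.8, 0.4, 3.6]
width: 0.0115
```

Emit:
drive_tool([
  {"tx": 2, "ty": 0, "tz": 0, "ax": 0, "ay": 0, "az": 0, "hand": 6},
  {"tx": 2, "ty": 0, "tz": 0, "ax": 0, "ay": 0, "az": 0, "hand": 6},
  {"tx": 2, "ty": 0, "tz": 0, "ax": 0, "ay": 0, "az": 0, "hand": 6},
  {"tx": 0, "ty": 0, "tz": 0, "ax": 0, "ay": 0, "az": 0, "hand": 6},
])

```text
t: 9.35
eef_pos: [0.4561, -0.0713, 0.1075]
tool_rot: [0.511, 0.489, -0.511, 0.489]
ft_force: [-2.2, -0.4, 9.7]
width: 0.0119
```

```bash
python3 -c "
from h import *
go([.4555,-.0712,.1054],-92.5)"
```

```text
t 9.35 tcp [ 0.4561 -0.0713  0.1075] x [ 0.001 -0.    -1.   ] yaw z -92.51 yaw y -2.51 q [ 0.362  0.327 -0.37   2.094  0.172  0.748 -1.732] F [-2.2 -0.4  9.7] T [ 0.08  0.67 -0.05] w 0.0119
shift mm (present axes) [ 2.1 -0.6 -0.1] shift (target axes) [ 2.1 -0.6 -0.1] turn deg [-0.01  0.02 -0.04]
```

Emit:
drive_tool([
  {"tx": 1, "ty": -0.3, "tz": 0, "ax": 0, "ay": 0, "az": 0, "hand": 6},
  {"tx": 1, "ty": 0, "tz": 0, "ax": 0, "ay": 0, "az": 0, "hand": 6},
  {"tx": 0, "ty": 0, "tz": 0, "ax": 0, "ay": 0, "az": 0, "hand": 6},
])

```text
t: 9.65
eef_pos: [0.456, -0.0713, 0.1058]
tool_rot: [0.511, 0.488, -0.511, 0.489]
ft_force: [-2.8, 1.3, 11.0]
width: 0.0118
```

```bash
python3 -c "
from h import *
go([.4555,-.0712,.1054],-92.5)"
```

```text
t 9.65 tcp [ 0.456  -0.0713  0.1058] x [ 0.001 -0.    -1.   ] yaw z -92.52 yaw y -2.52 q [ 0.361  0.33  -0.369  2.096  0.174  0.743 -1.734] F [-2.8  1.3 11. ] T [ 0.09  0.73 -0.02] w 0.0118
shift mm (present axes) [ 0.4 -0.5 -0. ] shift (target axes) [ 0.4 -0.5 -0. ] turn deg [-0.02  0.02 -0.07]
```

Emit:
drive_tool([
  {"tx": 0.6, "ty": -0.4, "tz": 0, "ax": 0, "ay": 0, "az": 0, "hand": 6},
  {"tx": 0, "ty": 0, "tz": 0, "ax": 3, "ay": 0, "az": 0, "hand": 6},
  {"tx": 0, "ty": 0, "tz": 0, "ax": 4, "ay": 0, "az": 0, "hand": 6},
  {"tx": 0, "ty": 0, "tz": 0, "ax": 0, "ay": 0, "az": 0, "hand": 6},
])

```text
t: 10.05
eef_pos: [0.4563, -0.0713, 0.1056]
tool_rot: [0.541, 0.455, -0.54, 0.457]
ft_force: [-1.6, 0.1, 11.1]
width: 0.0118
```

```bash
python3 -c "
from h import *
go([.4555,-.0712,.1054],-132.5)"
```

```text
t 10.05 tcp [ 0.4563 -0.0713  0.1056] x [ 0.003 -0.001 -1.   ] yaw z -99.65 yaw y -9.65 q [ 0.338  0.326 -0.342  2.098  0.161  0.739 -1.846] F [-1.6  0.1 11.1] T [ 0.02  0.46 -0.18] w 0.0118
shift mm (present axes) [ 0.2 -0.8  0. ] shift (target axes) [ 0.2 -0.6  0.4] turn deg [32.85 -0.04 -0.15]
```

Emit:
drive_tool([
  {"tx": 0.4, "ty": -0.5, "tz": 0, "ax": 4, "ay": 0, "az": 0, "hand": 6},
  {"tx": 0, "ty": 0, "tz": 0, "ax": 4, "ay": 0, "az": 0, "hand": 6},
  {"tx": 0, "ty": 0, "tz": 0, "ax": 4, "ay": 0, "az": 0, "hand": 6},
  {"tx": 0, "ty": 0, "tz": 0, "ax": 0, "ay": 0, "az": 0, "hand": 6},
])

```text
t: 10.45
eef_pos: [0.4561, -0.0714, 0.1053]
tool_rot: [0.586, 0.396, -0.584, 0.398]
ft_force: [-0.5, -1.0, 11.2]
width: 0.0116
```

```bash
python3 -c "
from h import *
go([.4555,-.0712,.1054],-132.5)"
```

```text
t 10.45 tcp [ 0.4561 -0.0714  0.1053] x [ 0.003 -0.001 -1.   ] yaw z -111.64 yaw y -21.64 q [ 0.3    0.321 -0.297  2.101  0.14   0.734 -2.034] F [-0.5 -1.  11.2] T [-0.18  0.25 -0.07] w 0.0116
shift mm (present axes) [-0.1 -0.7  0.1] shift (target axes) [-0.1 -0.6  0.3] turn deg [20.86 -0.06 -0.18]
```

Emit:
drive_tool([
  {"tx": 0, "ty": -0.4, "tz": 0, "ax": 5, "ay": 0, "az": 0, "hand": 6},
  {"tx": 0, "ty": 0, "tz": 0, "ax": 5, "ay": 0, "az": 0, "hand": 6},
  {"tx": 0, "ty": 0, "tz": 0, "ax": 5, "ay": 0, "az": 0, "hand": 6},
  {"tx": 0, "ty": 0, "tz": 0, "ax": 4, "ay": 0, "az": 0, "hand": 6},
  {"tx": 0, "ty": 0, "tz": 0, "ax": 0, "ay": 0, "az": 0, "hand": 6},
])

```text
t: 10.95
eef_pos: [0.456, -0.0712, 0.1054]
tool_rot: [0.644, 0.294, -0.641, 0.296]
ft_force: [-0.7, -0.2, 11.6]
width: 0.012
```

```bash
python3 -c "
from h import *
go([.4555,-.0712,.1054],-132.5)"
```

```text
t 10.95 tcp [ 0.456  -0.0712  0.1054] x [ 0.004 -0.001 -1.   ] yaw z -130.64 yaw y -40.64 q [ 0.241  0.314 -0.226  2.106  0.105  0.728 -2.333] F [-0.7 -0.2 11.6] T [-0.13  0.12 -0.07] w 0.012
shift mm (present axes) [ 0.  -0.3  0.3] shift (target axes) [ 0.  -0.3  0.4] turn deg [ 1.86 -0.11 -0.19]
```

Emit:
drive_tool([
  {"tx": 0, "ty": 0, "tz": 0, "ax": 1.5, "ay": 0, "az": 0, "hand": 6},
  {"tx": 0, "ty": 0, "tz": 0, "ax": 1, "ay": 0, "az": 0, "hand": 6},
  {"tx": 0, "ty": 0, "tz": 0, "ax": 0, "ay": 0, "az": 0, "hand": 6},
])

```text
t: 11.25
eef_pos: [0.4561, -0.0711, 0.1054]
tool_rot: [0.65, 0.281, -0.647, 0.283]
ft_force: [0.5, -0.7, 11.6]
width: 0.0121
```

```bash
python3 -c "
from h import *
go([.4555,-.0712,.1054],-132.5)"
```

```text
t 11.25 tcp [ 0.4561 -0.0711  0.1054] x [ 0.004 -0.001 -1.   ] yaw z -133.02 yaw y -43.02 q [ 0.233  0.313 -0.218  2.106  0.101  0.727 -2.371] F [ 0.5 -0.7 11.6] T [-0.04  0.21  0.06] w 0.0121
shift mm (present axes) [ 0.  -0.4  0.4] shift (target axes) [ 0.  -0.4  0.4] turn deg [-0.52 -0.12 -0.19]
```

Emit:
drive_tool([
  {"tx": 0, "ty": 0, "tz": 0, "ax": 1, "ay": 0, "az": 0, "hand": 6},
  {"tx": 0, "ty": 0, "tz": 0, "ax": 1, "ay": 0, "az": 0, "hand": 6},
  {"tx": 0, "ty": 0, "tz": 0, "ax": 0, "ay": 0, "az": 0, "hand": 6},
])

```text
t: 11.55
eef_pos: [0.4561, -0.0711, 0.1054]
tool_rot: [0.655, 0.27, -0.652, 0.271]
ft_force: [0.6, -0.3, 10.6]
width: 0.0124
```

```bash
python3 -c "
from h import *
go([.4555,-.0712,.1054],-132.5)"
```

```text
t 11.55 tcp [ 0.4561 -0.0711  0.1054] x [ 0.004 -0.001 -1.   ] yaw z -135.02 yaw y -45.02 q [ 0.227  0.313 -0.21   2.107  0.098  0.727 -2.403] F [ 0.6 -0.3 10.6] T [-0.01  0.17  0.1 ] w 0.0124
shift mm (present axes) [ 0.  -0.3  0.5] shift (target axes) [ 0.  -0.4  0.4] turn deg [-2.52 -0.13 -0.19]
```

Emit:
drive_tool([
  {"tx": 0, "ty": 0, "tz": 0, "ax": 1, "ay": 0, "az": 0, "hand": 6},
  {"tx": 0, "ty": 0, "tz": 0, "ax": 1, "ay": 0, "az": 0, "hand": 6},
  {"tx": 0, "ty": 0, "tz": 0, "ax": 0, "ay": 0, "az": 0, "hand": 6},
])

```text
t: 11.85
eef_pos: [0.4564, -0.0709, 0.1055]
tool_rot: [0.659, 0.259, -0.656, 0.26]
ft_force: [1.6, 0.7, 10.8]
width: 0.0118
```

```bash
python3 -c "
from h import *
go([.4555,-.0712,.1054],-132.5)"
```

```text
t 11.85 tcp [ 0.4564 -0.0709  0.1055] x [ 0.004 -0.001 -1.   ] yaw z -136.94 yaw y -46.94 q [ 0.221  0.312 -0.203  2.107  0.094  0.726 -2.434] F [ 1.6  0.7 10.8] T [-0.02  0.06  0.55] w 0.0118
shift mm (present axes) [ 0.  -0.4  0.8] shift (target axes) [ 0.1 -0.5  0.8] turn deg [-4.44 -0.15 -0.21]
```

The stop is felt (0.55 Nm at about 43.5°). I'll back off 2.5° to mid-pocket, then let up slowly.

Emit:
drive_tool([
  {"tx": 0, "ty": 0, "tz": 0, "ax": -1.5, "ay": 0, "az": 0, "hand": 6},
  {"tx": 0, "ty": 0, "tz": 0, "ax": -1, "ay": 0, "az": 0, "hand": 6},
  {"tx": -1.5, "ty": 0, "tz": 0, "ax": 0, "ay": 0, "az": 0, "hand": 6},
  {"tx": -1.5, "ty": 0, "tz": 0, "ax": 0, "ay": 0, "az": 0, "hand": 6},
  {"tx": 0, "ty": 0, "tz": 0, "ax": 0, "ay": 0, "az": 0, "hand": 6},
])

```text
t: 12.35
eef_pos: [0.456, -0.0709, 0.1083]
tool_rot: [0.653, 0.273, -0.651, 0.274]
ft_force: [0.6, 0.4, 9.7]
width: 0.0117
```

```bash
python3 -c "
from h import *
st()"
```

```text
t 12.35 tcp [ 0.456  -0.0709  0.1083] x [ 0.004 -0.    -1.   ] yaw z -134.51 yaw y -44.51 q [ 0.23   0.308 -0.213  2.104  0.096  0.734 -2.393] F [0.6 0.4 9.7] T [0.06 0.   0.02] w 0.0117
```

Emit:
drive_tool([
  {"tx": -1, "ty": 0, "tz": 0, "ax": 0, "ay": 0, "az": 0, "hand": 6},
  {"tx": -1, "ty": 0, "tz": 0, "ax": 0, "ay": 0, "az": 0, "hand": 6},
  {"tx": 0, "ty": 0, "tz": 0, "ax": 0, "ay": 0, "az": 0, "hand": 6},
])

```text
t: 12.65
eef_pos: [0.4558, -0.071, 0.1095]
tool_rot: [0.653, 0.273, -0.651, 0.274]
ft_force: [4.6, -0.7, 0.9]
width: 0.012
```

```bash
python3 -c "
from h import *
st()"
```

```text
t 12.65 tcp [ 0.4558 -0.071   0.1095] x [ 0.003  0.    -1.   ] yaw z -134.5 yaw y -44.5 q [ 0.23   0.306 -0.214  2.103  0.095  0.737 -2.391] F [ 4.6 -0.7  0.9] T [ 0.14 -0.98  0.08] w 0.012
```

Emit:
drive_tool([
  {"tx": -1, "ty": 0, "tz": 0, "ax": 0, "ay": 0, "az": 0, "hand": 6},
  {"tx": 0, "ty": 0, "tz": 0, "ax": 0, "ay": 0, "az": 0, "hand": 6},
])

```text
t: 12.85
eef_pos: [0.4559, -0.071, 0.1097]
tool_rot: [0.653, 0.273, -0.651, 0.274]
ft_force: [9.9, -1.9, -10.5]
width: 0.0122
```

```bash
python3 -c "
from h import *
st()"
```

```text
t 12.85 tcp [ 0.4559 -0.071   0.1097] x [ 0.003  0.    -1.   ] yaw z -134.5 yaw y -44.5 q [ 0.231  0.306 -0.214  2.103  0.095  0.738 -2.391] F [  9.9  -1.9 -10.5] T [ 0.08 -1.86 -0.02] w 0.0122
```

It holds against an upward pull at -13.9 mm, so it is latched. I'll relax, open and withdraw.

Emit:
drive_tool([
  {"tx": 1.3, "ty": 0, "tz": 0, "ax": 0, "ay": 0, "az": 0, "hand": 6},
  {"tx": 0, "ty": 0, "tz": 0, "ax": 0, "ay": 0, "az": 0, "hand": 6},
  {"tx": 0, "ty": 0, "tz": 0, "ax": 0, "ay": 0, "az": 0, "hand": 30},
  {"tx": 0, "ty": 0, "tz": 0, "ax": 0, "ay": 0, "az": 0, "hand": 36},
  {"tx": 0, "ty": 0, "tz": 0, "ax": 0, "ay": 0, "az": 0, "hand": 36},
  {"tx": 0, "ty": 0, "tz": 0, "ax": 0, "ay": 0, "az": 0, "hand": 36},
])

```text
t: 13.45
eef_pos: [0.4537, -0.071, 0.1086]
tool_rot: [-0.652, -0.273, 0.652, -0.273]
ft_force: [0.4, 0.2, 0.2]
width: 0.0359
```

Emit:
drive_tool([
  {"tx": -10, "ty": 0, "tz": 0, "ax": 0, "ay": 0, "az": 0, "hand": 36},
  {"tx": -20, "ty": 0, "tz": 0, "ax": 0, "ay": 0, "az": 0, "hand": 36},
  {"tx": -30, "ty": 0, "tz": 0, "ax": 0, "ay": 0, "az": 0, "hand": 36},
  {"tx": -40, "ty": 0, "tz": 0, "ax": 0, "ay": 0, "az": 0, "hand": 36},
  {"tx": -30, "ty": 0, "tz": 0, "ax": 0, "ay": 0, "az": 0, "hand": 36},
  {"tx": -20, "ty": 0, "tz": 0, "ax": 0, "ay": 0, "az": 0, "hand": 36},
])

```text
t: 14.05
eef_pos: [0.4547, -0.071, 0.262]
tool_rot: [0.653, 0.273, -0.651, 0.274]
ft_force: [0.2, 0.1, -0.4]
width: 0.0359
```

```bash
python3 -c "
from h import *
st()
snap('scene','s5');snap('top','t5')
crop('s5',60,260,100,260,4,'s5c')"
```

```text
t 14.05 tcp [ 0.4547 -0.071   0.262 ] x [ 0.003 -0.    -1.   ] yaw z -134.51 yaw y -44.51 q [ 0.257  0.112 -0.225  1.929  0.028  1.101 -2.327] F [ 0.2  0.1 -0.4] T [0.06 0.07 0.04] w 0.0359
```

View pics/s5c.png

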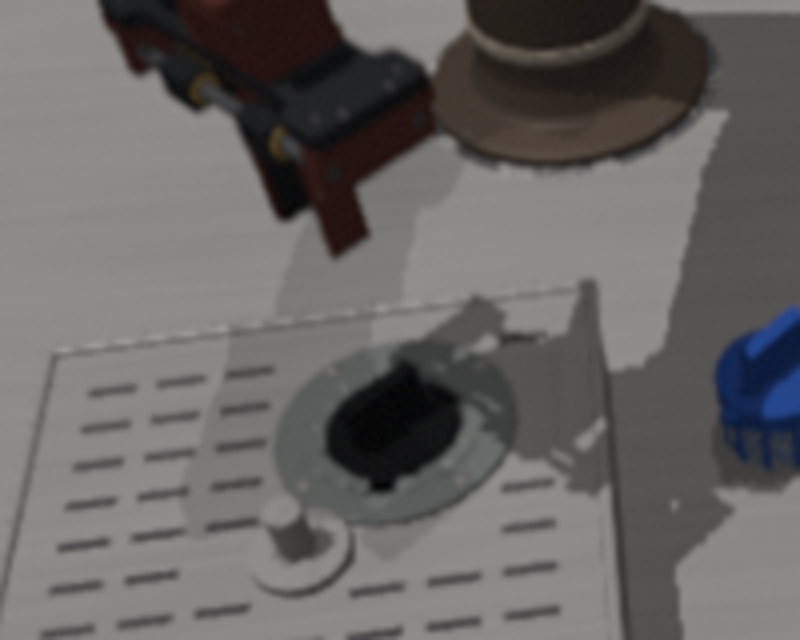

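View pics/t5.png

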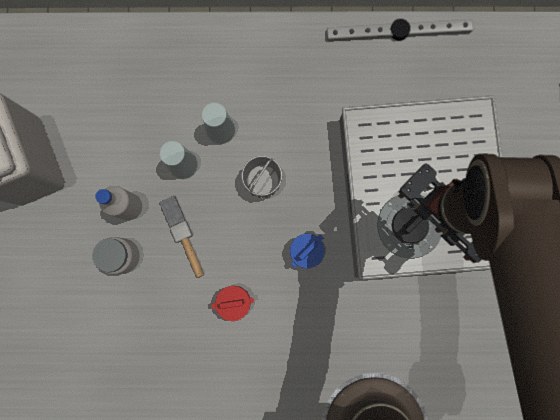

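The scene crop shows the filter down in the well (crop 395,425), head flush with the collar and wing turned away from the slot direction. In the top view everything else is in place. I'll check the heights in the depth image.

```bash
python3 - <<'E'
from h import *
d=np.load('pics/s5.npy');st()
P=np.array([pt("scene",u,v,d[v,u]) for v in range(180,235) for u in range(125,195) if d[v,u]>0])
c=np.array([.4555,-.0712]);R_=np.hypot(*(P[:,:2]-c).T)
w=P[(P[:,2]>.108)&(R_<.04)];print("wing",len(w),np.percentile(w[:,2],[50,90,97]))
q=w[w[:,2]>.122];e=q[:,:2]-q[:,:2].mean(0);_,V=np.linalg.eigh(e.T@e);print("wing axis",np.degrees(np.arctan2(V[1,1],V[0,1])),len(q),q.mean(0))
hd=P[(R_<.036)&(P[:,2]<.105)];print("head z",np.median(hd[:,2]));co=P[(R_>.05)&(R_<.068)];print("collar z",np.median(co[:,2]))
E
```

```text
t 14.15 tcp [ 0.4556 -0.0711  0.2623] x [ 0.006 -0.001 -1.   ] yaw z -134.52 yaw y -44.52 q [ 0.256  0.112 -0.225  1.928  0.029  1.099 -2.328] F [-0.2  1.  -0. ] T [ 0.07 -0.02 -0.  ] w 0.0357
wing 207 [0.12456098 0.13057269 0.13172235]
wing axis 134.0805831145742 122 [ 0.46007032 -0.07148731  0.12817036]
head z 0.09548014469056254
collar z 0.09531075230333408
```

```bash
python3 -c "
from h import *
print(r.close_job())"
```

```text
the job is handed in; nothing more can be done
None
```

The black fine filter is back in the well and latched, flush with the collar, and the job is handed in at about 14 s of the 69 s allowed.

- **Alignment:** I lined the lugs up by sight with the slots, which sit about -2.5° from the world x axis. They dropped in with no contact force.
- **Push and twist:** I pushed down to about -18 mm, with the wrist reading at most about 12 N. I then turned the filter clockwise until I felt the stop at about 43.5°, backed off 2.5° and let up.
- **Latch check:** It rose to about -14 mm and held there against an upward pull of about 10 N. I then released it and moved clear.
- **Final depth reading:** The head is at 95.5 mm and the collar at 95.3 mm. The wing top is about 131 mm, as expected when latched.
- **Turn reading:** The camera shows the wing about 43° from the slots, against 42° from the tool and a nominal 40°. That is inside the pocket's play before the stop.
- **Rest of the scene:** By eye, the other items in view stand where they were. The arm covers part of the deck in the last top view. The collar centre differed by 1–3 mm between measurements, and the tight fit still went in freely.

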